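# Close up a capacitor bank and hold its sprung cover down

## Task

Get the capacitor bank ready to be locked up: stand the can that has toppled against its neighbour upright again in the lane, and turn the quarter-turn stud until its cross-bar lies lengthwise along the chassis, in line with the slot in the cover. Then fetch the loose cover by its handle, fit it over the guide pin and the stud, and press it down flat against both end bridges. Finish while still holding it pressed down, so that the stud can be locked; do not lock it or let go, and leave the other cans standing and the other things on the bench where they are.

Things in the scene. Friction and masses are not known exactly. Their poses are not given: they have to be found in the camera images.
- chassis: Fixed grey sheet-metal tray of the capacitor bank, 290 x 112 mm. Origin: centre of its underside, on the bench; x lengthwise (stud end at -x, nearer the robot; guide-pin end at +x), y across, z up. A steel bridge at each end, 58 mm long in x, 96 mm wide, centred at x = +-112 mm, has its flat top at z = 65 mm: the two seats of the cover. Tray sides 20 mm high at y = +-54 mm
- plungers_mid (a point): Point midway between the two bridges at seat height (chassis x = y = 0, z = 65 mm). Round it, at x = +-126, y = +-36 mm, four sprung rubber plungers 10 mm thick stick up 5 mm above the seats. They carry the cover 5 mm clear of the seats; pushing it fully down takes about 7 N by hand besides the cover's own weight
- lane_floor (a point): Middle of the floor of the can lane (chassis x = y = 0, z = 7 mm). The lane runs along chassis x: a channel 160 mm long and 33 mm wide between two rails whose tops are at z = 21 mm
- pin_foot (a point): Foot of the guide pin in the middle of the +x bridge, on the seat (x = 112, y = 0, z = 65 mm of the chassis). The pin is 8 mm in diameter and 16 mm tall, its top 6 mm tapered
- stud_top (a point): Centre of the top of the quarter-turn stud in the middle of the -x bridge (chassis x = -112, y = 0), 21.5 mm above the seat. Neck 8 mm thick; cross-bar 32 mm long, 9 mm thick, 7 to 18 mm above the seat, with a slightly smaller crown on top. The point turns with the stud: its x axis lies along the cross-bar
- stud (a joint): Angle of the stud about the vertical, rad, counter-clockwise from above: 0 = cross-bar along chassis x, in line with the cover's slot; about 1.57 = crosswise (locked). It starts 0.65 to 1.45 off, turns with slight friction (0.06 N m), stays where it is left and has no stop or click at 0 (stops at +-1.6)
- cover: Loose flat aluminium cover plate, 278 x 96 x 4 mm, about 0.3 kg, lying on the bench. Origin: centre of its underside; x lengthwise (round hole at +x, slot at -x), y across, z up. A black bow handle stands in its middle along x: a round bar 10 mm thick, straight for 78 mm, its axis 28 mm above the underside, on two legs at x = +-45 mm
- cover_handle (a point): Middle of the cover's handle bar, on its axis, 28 mm above the cover's underside; x along the bar
- cover_hole (a point): Centre of the 11 mm round hole at the +x end of the cover, on its underside (x = 112 mm); it goes over the guide pin
- cover_slot (a point): Centre of the slot at the -x end of the cover, on its underside (x = -112 mm): 40 mm long in x, 15 mm wide; the stud's cross-bar passes through it only when in line
- can_tipped: The toppled dark blue can capacitor, 30 mm in diameter, 55 mm long, 70 g. Origin: centre of its base; z along its axis to the top. It stands in the lane on the edge of its base, tilted about 0.59 rad towards chassis +x with its top leaning on the next can, higher than the cover allows; tilted back to within about 0.4 rad of vertical it settles upright
- can_2: Upright can of the same kind in the lane (origin: centre of its base). It and the toppled can take the two places at chassis x = -58 and x = 0, either way round
- can_3: Upright can of the same kind at chassis x = 58 mm in the lane (origin: centre of its base)
- transformer: Bystander: small mains transformer, 53 x 50 x 40 mm, between the work areas; origin under its centre
- tape_roll: Bystander: roll of black tape, 62 mm across, 19 mm high; origin under its centre
- heat_sink: Bystander: finned aluminium heat sink, 30 x 45 x 26 mm; origin under its centre

How it is judged:
On the way:
1. the toppled can stands upright in the lane and the stud's cross-bar is in line with the chassis, before the cover is on (angle between can_tipped's own z axis and vertical below 0.1 rad and z of can_tipped in the frame of chassis below 0.012 m and value of joint stud between -0.16 and 0.16 rad and horizontal distance between cover_slot and stud_top above 0.06 m), for 0.2 s.
At the end, for the whole second after the job is handed in: Cover over pin (hole within 4 mm) and stud (slot within 7 mm), level, both ends within 2.5 mm of the seats, at rest, fingers bearing on it with over 3 N; stud within 0.3 rad of in line; all three cans upright in the lane (z of cover_slot in the frame of chassis between 0.062 and 0.0675 m and z of cover_hole in the frame of chassis between 0.062 and 0.0675 m and angle between the z axis of cover and the z axis of chassis, either way round below 0.03 rad and horizontal distance between cover_slot and stud_top below 0.007 m and horizontal distance between cover_hole and pin_foot below 0.004 m and value of joint stud between -0.3 and 0.3 rad and contact force between the fingers and cover above 3 N and linear speed of cover below 0.02 m/s and angle between each of can_tipped, can_2, can_3's own z axis and vertical below 0.1 rad and z of can_tipped in the frame of chassis below 0.012 m); the arm keeps its last pose, push and grip.
It fails at once if one of the standing cans is knocked over (angle between any of can_2, can_3's own z axis and vertical above 0.6 rad).
It fails at once if the transformer, the tape roll or the heat sink is pushed away (distance of any of transformer, tape_roll, heat_sink from where it was at the start of the episode above 0.03 m).
It also fails if it takes over 64 s, if anything falls off the work surface, if the arm or the gripper's body presses on something with over 40 N, if the wrist force passes 120 N, or if a joint passes its speed limit or range.

## Robot

A 6-joint arm with a two-finger parallel gripper is mounted at the origin on a cart in front of the work surface, level with it; the furniture and walls round the work are solid. World frame = base frame: x ahead of the robot, y to its left, z up, the work surface at z = 0. Lengths are in m, angles in rad, forces in N, time in s.
With the tool pointing down it reaches from about 0.3 to 0.875 m from the base axis. Payload 6.4 kg.
Tool frame: the origin (TCP) lies midway between the tips of the shut fingers; the grasp point (between the pads) lies 19 mm behind it; z points along the fingers, y is the line along which they close (so a half turn about z gives the same grasp; the last joint's range is limited). The gripper opens to 88 mm and grips with 3 to 60 N. Pads are 18 mm wide; open, the fingers measure 123 mm over their backs; the gripper's body (75 mm by 187 mm) begins 45 mm behind the grasp point.
Start: joints at [0.946, 0.181, 1.607, -0, 1.354, -0.206], TCP at [0.234, 0.525, 0.239] pointing down, gripper open.
Joint ranges: [-2.99, 2.99], [-0.89, 2.07], [0.3, 2.58], [-1.14, 4.28], [0, 2.63], [-3.12, 3.12]. Speed limits (rad/s): [2.57, 2.57, 3.01, 3.14, 3.14, 3.14].

## Interface

Orientations are given as a 3x3 rotation matrix whose columns are the frame's x, y, z axes.
In Python, from station import * gives the robot as it stands.
- The arm moves only by the shell command python3 -m jog 'ROWS' [FORCE]. ROWS is text: rows parted by semicolons, each of 7 numbers parted by spaces: the shift along the world's x, y, z in m, then the turn, a rotation vector about the world's x, y, z in degrees, then the finger opening in m, from 0 to 0.0881. A call has 1 to 8 rows; each row is the pose to reach, as a shift and turn from the pose commanded when the call began; what a row does not reach only later rows make up. A row lasts 1/8 s, in which the tool goes at most 62.5 mm and 10.7 degrees, less where a joint would pass 70% of its speed; a pose out of reach is approached as far as the arm can. A call with a gripper value outside its range is refused whole. The fingers move at their own pace and stop on an object; FORCE is the grip in N (left out, the last holds). Time passes only in rows, so rows that repeat a pose let the fingers close. It gives the time, the measured TCP pose, the force, the opening and the grip force at its end, in the units of the state.
- observe(): the state, without advancing time (a new reading comes with each control period).
- snapshot(name): name is "side" or "top" or "wrist"; returns a dict with "image" (480x640x3 uint8, blue, green, red), "z_map" (480x640 float32, m along the optical axis (not along the pixel's ray), 0 where there is no reading), "fx", "fy", "cx", "cy" (pixels), "R" (3x3) and "t" (3): a world point X has camera coordinates R X + t; the wrist camera has in their place "hand_eye" (4x4, takes a point from camera to tool coordinates, whose origin is the TCP and whose axes are the flange's). Camera axes: x right, y down, z forward; pixel columns grow to the right and rows downward; lengths in m; the calibration is good to about 2 mm. A picture is of the moment at which its call begins: read the wrist's pose just before it.
- sign_off(): hands the job in; it is judged then, once.
The state is a dict: "time_s": time; "joint_positions": joint angles; "qvel": joint speeds; "joint_torque": joint torques, N m; "tcp_pos": TCP position; "ee_rot": TCP orientation; "force": force on the tool from outside, world axes, zero at the start; "ft_torque": the same for the moment, N m; "finger_gap": finger opening in m; "gripper_force": force on a finger pad.
Only numpy, scipy, OpenCV 4.12 (cv2) and the standard library are available. Lean on these libraries where they do the work, as an engineer would, in place of code of your own. Each camera call takes 0.05 s, during which the arm holds its last target. There are 200 camera calls.

## Working session

There is one attempt and no reset: what is moved stays moved. The work goes in short steps, Python scripts to look and compute and a shell command to move; the robot and the scene stay as the last step left them, time stands still between calls to the robot, and variables do not carry over. Pictures are saved under pics/ and viewed, at most 10 in all, crops included, and the job is handed in when it is done.

```bash
mkdir -p pics; cat > h.py <<'E'
from station import *
import numpy as np, cv2
def cloud(s):
    z=s["z_map"]; v,u=np.indices(z.shape)
    P=np.stack([(u-s["cx"])/s["fx"]*z,(v-s["cy"])/s["fy"]*z,z],-1)
    if "R" in s: W=(P-np.array(s["t"]))@np.array(s["R"])
    else:
        H=np.array(s["hand_eye"]); o=s["o"]
        W=(P@H[:3,:3].T+H[:3,3])@np.array(o["ee_rot"]).T+np.array(o["tcp_pos"])
    W[z==0]=np.nan
    return W
def snap(n):
    o=observe(); s=snapshot(n); s["o"]=o; return s
E
python3 - <<'E'
from h import *
for n in("top","side"):
    s=snap(n); cv2.imwrite(f"pics/{n}0.png",s["image"]); np.savez(f"{n}0.npz",W=cloud(s),im=s["image"])
    if n=="top": print(s["R"],s["t"],s["fx"])
print(observe())
E
```

```text
[[ 0.01932751 -0.9998034  -0.00442706]
 [-0.98557891 -0.01830765 -0.16822322]
 [ 0.1681091   0.00761455 -0.98573899]] [0.0044122  0.56788719 1.04185246] 522.1074273471366
{'time_s': 0.1, 'joint_positions': array([ 9.45721444e-01,  1.81433314e-01,  1.60783371e+00,  1.19853197e-06,
        1.35377637e+00, -2.06349027e-01]), 'qvel': array([-0.00036821, -0.00198487, -0.00110188,  0.00193118, -0.00105825,
        0.00016516]), 'joint_torque': array([ 1.41681907e-03, -4.34820628e+01, -3.42699015e+01,  7.05832383e-02,
        3.38995212e-02,  2.36120030e-05]), 'tcp_pos': array([0.23354058, 0.52495724, 0.23795493]), 'ee_rot': array([[-9.13607513e-01,  4.06596349e-01, -8.49861337e-04],
       [ 4.06597127e-01,  9.13606805e-01, -1.17574834e-03],
       [ 2.98384119e-04, -1.41972369e-03, -9.99998948e-01]]), 'force': array([0.37170347, 0.00664086, 0.51552947]), 'ft_torque': array([-0.07708694, -0.02927222,  0.01202801]), 'gripper_force': 0.0, 'finger_gap': 0.08793132515629125}
```

View pics/top0.png

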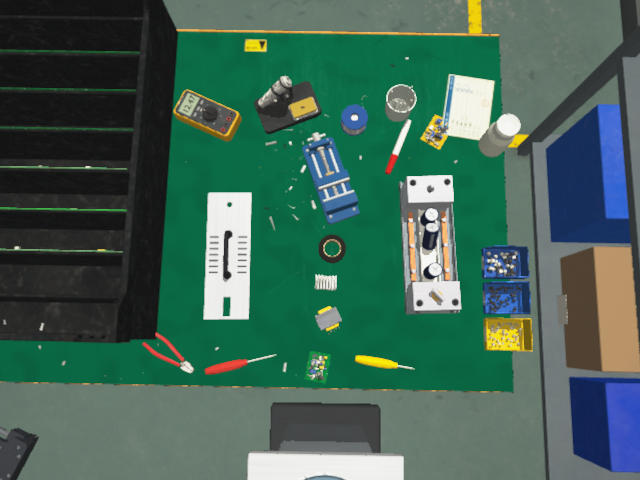

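View pics/side0.png

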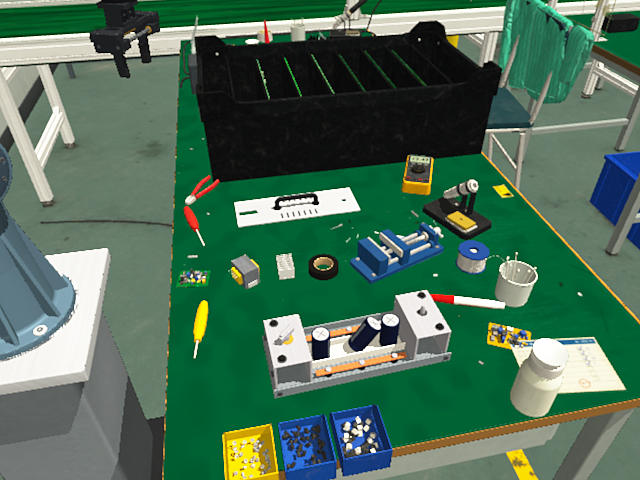

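The top view shows the cover at (228,256) with its hole at (229,204) and slot at (227,306), and the chassis at (431,245) with the pin at (430,188) and stud at (437,297). The toppled can is the middle one at (430,235), leaning on the can at (431,216). Can_2 is at (433,270). The side view agrees.

```bash
python3 - <<'E'
from h import *
d=np.load("top0.npz");W=d["W"];im=d["im"].astype(int)
def rect(m,nm):
    p=W[m][:,:2]; r=cv2.minAreaRect(p.astype(np.float32)); print(nm,m.sum(),np.round(r[0],4),np.round(r[1],4),round(r[2],2),'z',np.round(np.nanmedian(W[m][:,2]),4))
v,u=np.indices(W.shape[:2]);z=W[...,2]
def box(a,b,c,e): return (u>=a)&(u<=b)&(v>=c)&(v<=e)
print("bench z",np.nanmedian(z[box(260,300,330,350)]))
for f in((400,180),(460,300)):pass
b=box(395,470,170,320)
for lo,hi,nm,bb in((.055,.075,'bridge+',box(395,470,170,205)),(.055,.075,'bridge-',box(395,470,280,320)),(.004,.04,'tray',b),):
    rect(bb&(z>lo)&(z<hi),nm)
g=im.min(2)>150
rect(box(195,260,185,325)&g&(z<.012),'cover')
rect(box(215,240,225,285)&(z>.02)&(z<.05),'handle')
c=box(195,260,185,325)
for nm,bb in(('hole',box(222,236,197,211)),('slot',box(218,236,294,318))):
    m=bb&(im[...,1]>im[...,2]+20)&(im[...,1]>im[...,0]+10); print(nm,m.sum(),np.nanmean(W[m],0))
# stud, pin
rect(box(420,455,283,308)&(z>.076)&(z<.1),'stud'); rect(box(420,442,178,198)&(z>.074),'pin')
for p in W[box(420,455,283,308)&(z>.076)][::6]: print(np.round(p,4),end=' ')
print()
for nm,bb in(('can2',box(420,447,258,284)),('tip',box(418,445,218,250)),('can3',box(418,445,203,226))):
    m=bb&(z>.05); print(nm,m.sum(),np.nanmean(W[m],0),np.nanmax(z[bb]))
print('rack',np.nanmin(W[box(100,185,180,340)&(z>.05)],0),np.nanmax(W[box(100,185,180,340)&(z>.05)],0))
for nm,bb in(('transf',box(310,345,300,335)),('hs',box(310,342,270,295)),('tape',box(315,350,232,266)),('bins',box(480,535,245,355)),('vise',box(300,360,130,222))):
    m=bb&(z>.012); print(nm,np.round(np.nanmin(W[m],0),3),np.round(np.nanmax(W[m],0),3))
cv2.imwrite("pics/ch.png",cv2.resize(d["im"][165:325,385:475],None,fx=3.7,fy=3.7,interpolation=cv2.INTER_CUBIC))
E
```

```text
bench z 0.0013458558278026168
bridge+ 1252 [ 0.6981 -0.2088] [0.0598 0.0961] 2.23 z 0.065
bridge- 1291 [ 0.4747 -0.2188] [0.0584 0.0964] 2.6 z 0.0652
tray 3825 [ 0.592  -0.2252] [0.1662 0.3355] 89.49 z 0.0088
cover 5132 [0.5602 0.2211] [0.2803 0.0993] 1.21 z 0.0047
handle 218 [0.5594 0.2196] [0.0984 0.0101] 1.32 z 0.0327
hole 14 [0.67191684 0.22295252 0.00068324]
slot 127 [0.44704939 0.21841896 0.0017665 ]
stud 79 [ 0.4744 -0.2187] [0.0307 0.0092] 40.37 z 0.084
pin 13 [ 0.698 -0.209] [0.0059 0.0069] 48.05 z 0.0777
[ 0.487  -0.21    0.0808] [ 0.483  -0.2059  0.0807] [ 0.4808 -0.2075  0.0828] [ 0.4793 -0.2085  0.0778] [ 0.479  -0.2192  0.0837] [ 0.4768 -0.2186  0.0862] [ 0.4745 -0.218   0.0889] [ 0.4728 -0.2186  0.0859] [ 0.471  -0.2191  0.0833] [ 0.4691 -0.2191  0.0832] [ 0.4673 -0.2197  0.08  ] [ 0.4671 -0.2304  0.0856] [ 0.4653 -0.2309  0.083 ] [ 0.4613 -0.2269  0.0829] 
can2 288 [ 0.51741387 -0.21486683  0.06274392] 0.07092204627217369
tip 251 [ 0.61257534 -0.21115157  0.0598704 ] 0.06990306402004666
can3 246 [ 0.6407043  -0.21050385  0.05996126] 0.0670431374041803
rack [0.37381363 0.356034   0.05000139] [0.70900788 0.4895722  0.2360108 ]
transf [ 0.395 -0.027  0.012] [0.45  0.027 0.046]
hs [ 0.488 -0.015  0.013] [0.518 0.029 0.03 ]
tape [ 0.546 -0.036  0.012] [0.606 0.022 0.025]
bins [ 0.368 -0.415  0.012] [ 0.585 -0.328  0.05 ]
vise [ 0.633 -0.064  0.012] [0.845 0.062 0.058]
```

View pics/ch.png

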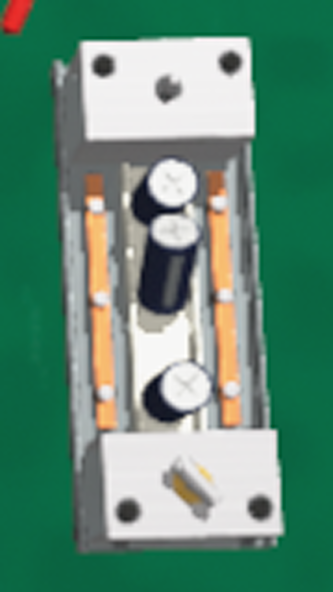

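```bash
python3 -m jog '0.01 -0.05 0.03 0 0 -10 0.088; 0.03 -0.1 0.04 0 0 -20 0.088; 0.05 -0.16 0.04 0 0 -30 0.088; 0.08 -0.21 0.04 0 0 -40 0.088; 0.11 -0.26 0.04 0 0 -50 0.088; 0.14 -0.31 0.04 0 0 -60 0.088; 0.17 -0.36 0.04 0 0 -70 0.088; 0.2 -0.4 0.04 0 0 -80 0.088' 10
python3 - <<'E'
from h import *
W=np.load("top0.npz")["W"]
c=np.array([.5864,-.2138]);a=np.radians(2.56);R=np.array([[np.cos(a),-np.sin(a)],[np.sin(a),np.cos(a)]])
q=(W[...,:2]-c)@R; z=W[...,2]
for x0 in range(-80,81,10):
    print(x0,[int(np.nan_to_num(1000*np.nanmax(z[(abs(q[...,0]*1e3-x0)<5)&(abs(q[...,1]*1e3-y0)<2.5)],initial=0))) for y0 in range(-55,56,5)])
m=(z>.055)&(abs(q[...,0])<.08)&(abs(q[...,1])<.02)
for lo,hi in((-80,-30),(-20,80)):
    k=m&(q[...,0]>lo/1e3)&(q[...,0]<hi/1e3);print(np.round(np.nanpercentile(q[k],[2,50,98],axis=0)*1e3,1).tolist())
E
```

```text
time_s: 1.1
tcp_pos: [0.4343, 0.1233, 0.2786]
ee_rot: [[0.248, 0.969, 0.0], [0.969, -0.248, 0.0], [0.0, 0.0, -1.0]]
force: [0.0, 0.1, 0.8]
finger_gap: 0.0881
gripper_force: 0.0
-80 [23, 5, 67, 64, 66, 66, 66, 66, 69, 65, 63, 67, 67, 66, 63, 65, 59, 62, 65, 65, 65, 61, 22]
-70 [24, 21, 7, 16, 17, 17, 9, 22, 21, 64, 63, 66, 64, 63, 17, 25, 8, 17, 15, 16, 11, 10, 21]
-60 [20, 14, 10, 17, 21, 20, 6, 0, 62, 66, 63, 66, 65, 66, 62, 26, 8, 6, 20, 18, 8, 9, 21]
-50 [21, 26, 7, 22, 21, 15, 0, 0, 63, 65, 67, 66, 64, 64, 58, 23, 8, 14, 20, 22, 6, 9, 23]
-40 [22, 22, 8, 16, 15, 18, 6, 20, 21, 0, 61, 60, 61, 10, 19, 23, 9, 18, 19, 17, 8, 6, 24]
-30 [22, 16, 8, 22, 17, 15, 8, 22, 20, 9, 8, 9, 10, 8, 22, 23, 8, 15, 17, 18, 7, 7, 21]
-20 [21, 17, 10, 18, 18, 15, 8, 22, 22, 11, 8, 10, 10, 9, 23, 22, 9, 8, 17, 19, 9, 8, 20]
-10 [23, 20, 8, 18, 18, 17, 8, 22, 24, 28, 35, 32, 32, 25, 10, 24, 7, 14, 16, 21, 6, 9, 21]
0 [23, 6, 6, 21, 24, 18, 9, 22, 28, 44, 48, 53, 48, 48, 30, 25, 8, 17, 22, 19, 6, 8, 22]
10 [21, 17, 9, 17, 16, 17, 6, 22, 21, 54, 62, 63, 64, 60, 51, 23, 8, 19, 17, 17, 7, 7, 23]
20 [22, 6, 8, 17, 19, 16, 8, 0, 61, 68, 69, 69, 69, 68, 61, 23, 7, 5, 18, 18, 8, 6, 21]
30 [22, 10, 7, 17, 18, 17, 7, 0, 63, 67, 63, 63, 65, 67, 62, 23, 9, 16, 18, 19, 6, 8, 21]
40 [24, 8, 7, 17, 18, 16, 9, 0, 0, 60, 62, 61, 61, 58, 21, 23, 8, 16, 19, 16, 7, 8, 23]
50 [20, 18, 6, 17, 18, 17, 6, 20, 61, 64, 65, 66, 65, 64, 60, 22, 8, 15, 21, 20, 7, 7, 22]
60 [20, 8, 7, 19, 19, 16, 6, 0, 65, 66, 67, 64, 64, 66, 62, 25, 8, 13, 22, 19, 8, 10, 21]
70 [23, 19, 6, 16, 18, 15, 0, 0, 0, 62, 62, 66, 62, 63, 19, 23, 8, 16, 18, 16, 6, 8, 22]
80 [21, 12, 64, 64, 67, 66, 69, 68, 67, 65, 70, 66, 64, 62, 67, 64, 68, 67, 67, 65, 67, 37, 20]
[[-71.2, -12.9], [-58.6, 0.4], [-44.1, 13.5]]
[[10.5, -13.1], [39.1, 1.2], [70.0, 14.0]]
```

```bash
python3 -m jog '0.03 -0.05 0 0 0 -10 0.088; 0.06 -0.1 0 0 0 -20 0.088; 0.09 -0.15 0 0 0 -30 0.088; 0.12 -0.2 0 0 0 -40 0.088; 0.15 -0.25 -0.02 0 0 -50 0.088; 0.18 -0.29 -0.04 0 0 -60 0.088; 0.209 -0.334 -0.06 0 0 -70 0.088; 0.209 -0.334 -0.079 0 0 -73.1 0.088' 10; python3 -m jog '0 0 -0.02 -0.4 8.5 0 0.06; 0 0 -0.04 -0.76 17 0 0.06; 0 0 -0.04 -0.76 17 0 0.06'
```

```text
time_s: 2.1
tcp_pos: [0.6432, -0.2121, 0.1971]
ee_rot: [[0.999, 0.044, -0.002], [0.044, -0.999, 0.0], [-0.002, -0.0, -1.0]]
force: [-0.5, 0.6, -0.7]
finger_gap: 0.0879
gripper_force: 0.0
time_s: 2.48
tcp_pos: [0.6415, -0.2071, 0.1529]
ee_rot: [[0.952, 0.052, -0.301], [0.051, -0.999, -0.009], [-0.301, -0.007, -0.954]]
force: [-0.6, -0.1, -0.0]
finger_gap: 0.0613
gripper_force: 0.0
```

```bash
python3 -m jog '0 0 0 0 0 0 0.06;-0.010 -0.001 -0.032 0 0 0 0.06; -0.02 -0.001 -0.064 0 0 0 0.06; -0.03 -0.002 -0.096 0 0 0 0.06; -0.035 -0.002 -0.112 0 0 0 0.06;-0.04 -0.002 -0.128 0 0 0 0.06; -0.04 -0.002 -0.128 0 0 0 0.06' 
python3 - <<'E'
from h import *
s=snap("side"); cv2.imwrite("pics/s1.png",cv2.resize(s["image"][240:410,230:470],None,fx=3,fy=3))
E
```

```text
time_s: 3.35
tcp_pos: [0.6024, -0.2107, 0.0318]
ee_rot: [[0.955, 0.05, -0.292], [0.048, -0.999, -0.013], [-0.293, -0.002, -0.956]]
force: [0.0, -0.3, -0.1]
finger_gap: 0.06
gripper_force: 0.0
```

View pics/s1.png

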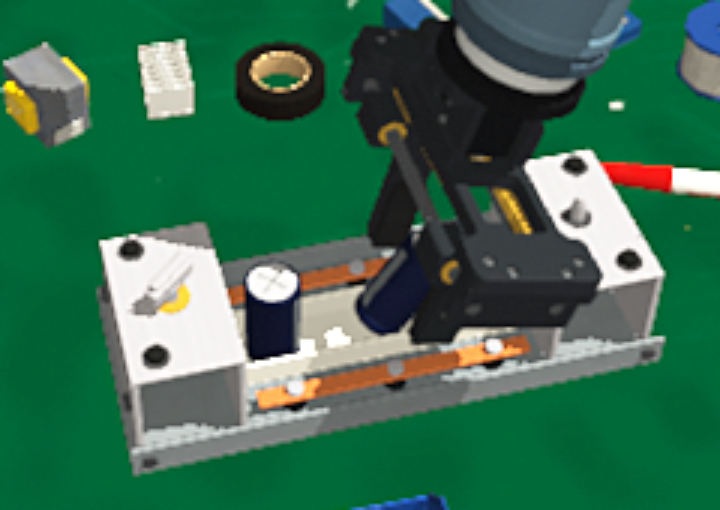

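The side view shows the fingers straddling the leaning can, at crop (395,290), clear of the rails and can_3.

```bash
python3 -m jog '0 -0.002 0 0 0 0 0.045; 0 -0.002 0 0 0 0 0.03; 0 -0.002 0 0 0 0 0.024;0 -0.002 0 0 0 0 0.02;0 -0.002 0 0 0 0 0.02;0 -0.002 0 0 0 0 0.02' 8; python3 -m jog '-0.003 0 0.0003 0.3 -7 0 0.02;-0.006 0 0.0002 0.6 -14 0 0.02; -0.009 0 -0.0003 0.9 -21 0 0.02; -0.0121 -0.0005 -0.001 1.25 -28 0 0.02; -0.0137 -0.0005 -0.0016 1.4 -32 0 0.02; -0.0137 -0.0005 -0.0016 1.4 -32 0 0.02;-0.0137 -0.0005 -0.0016 1.4 -32 0 0.02'
python3 - <<'E'
from h import *
s=snap("side"); cv2.imwrite("pics/s2.png",cv2.resize(s["image"][240:410,230:470],None,fx=3,fy=3))
E
```

```text
time_s: 4.15
tcp_pos: [0.603, -0.2127, 0.0319]
ee_rot: [[0.955, 0.051, -0.292], [0.049, -0.999, -0.013], [-0.292, -0.002, -0.956]]
force: [0.3, 0.1, 1.2]
finger_gap: 0.0297
gripper_force: 8.0
time_s: 5.03
tcp_pos: [0.5892, -0.2133, 0.0303]
ee_rot: [[0.965, 0.05, 0.258], [0.049, -0.999, 0.011], [0.258, 0.002, -0.966]]
force: [-2.1, 0.2, 3.6]
finger_gap: 0.0297
gripper_force: 8.0
```

View pics/s2.png

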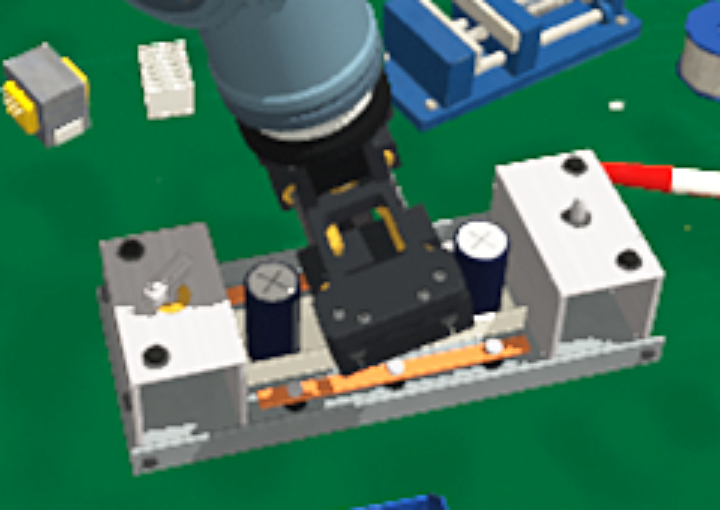

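The side view shows the other two cans still standing and the gripped can about upright. I'll release, retreat along the tool axis, and swing over the stud.

```bash
python3 -m jog '0 0 0 0 0 0 0.036;0 0 0 0 0 0 0.05; 0 0 0 0 0 0 0.06;-0.005 0 0.02 0 0 0 0.06;-0.013 0 0.05 0 0 0 0.06;-0.026 0 0.1 0 0 0 0.06;-0.03 0 0.13 -0.3 8 0 0.06;-0.04 0 0.13 -0.67 15 0 0.06'; python3 -m jog '-0.02 0 0 0 0 10 0.05;-0.04 -0.004 0 0 0 20 0.04; -0.05 -0.005 0 0 0 30 0.04; -0.05 -0.005 0 0 0 37.5 0.04;-0.05 -0.005 0 0 0 37.5 0.04;-0.05 -0.005 0 0 0 37.5 0.04'
python3 - <<'E'
from h import *
o=observe();print(o["tcp_pos"],np.degrees(np.arctan2(o["ee_rot"][1,1],o["ee_rot"][0,1])))
s=snap("wrist");W=cloud(s);cv2.imwrite("pics/w1.png",s["image"]);np.savez("w1.npz",W=W,im=s["image"])
s=snap("side");cv2.imwrite("pics/s3.png",s["image"])
z=W[...,2]
d=np.hypot(W[...,0]-.4747,W[...,1]+.2188)
m=(z>.075)&(z<.095)&(d<.025); r=cv2.minAreaRect(W[m][:,:2].astype(np.float32));print(m.sum(),r)
p=W[m][:,:2];w,V=np.linalg.eigh(np.cov(p.T));print(p.mean(0),np.degrees(np.arctan2(V[1,1],V[0,1])))
E
```

```text
time_s: 6.08
tcp_pos: [0.5509, -0.2147, 0.1646]
ee_rot: [[0.999, 0.05, 0.002], [0.05, -0.999, -0.006], [0.002, 0.006, -1.0]]
force: [0.4, 0.2, 0.1]
finger_gap: 0.0597
gripper_force: 0.0
time_s: 6.82
tcp_pos: [0.4992, -0.2181, 0.1601]
ee_rot: [[0.763, 0.646, 0.0], [0.646, -0.763, -0.0], [-0.0, 0.0, -1.0]]
force: [0.5, 0.0, -0.3]
finger_gap: 0.04
gripper_force: 0.0
[ 0.49923213 -0.21810505  0.16009897] -49.73361646708179
788 ((0.4740333557128906, -0.21855740249156952), (0.0321853943169117, 0.00913584977388382), 43.90986633300781)
[ 0.47588504 -0.21743897] -135.5977713595179
```

View pics/w1.png

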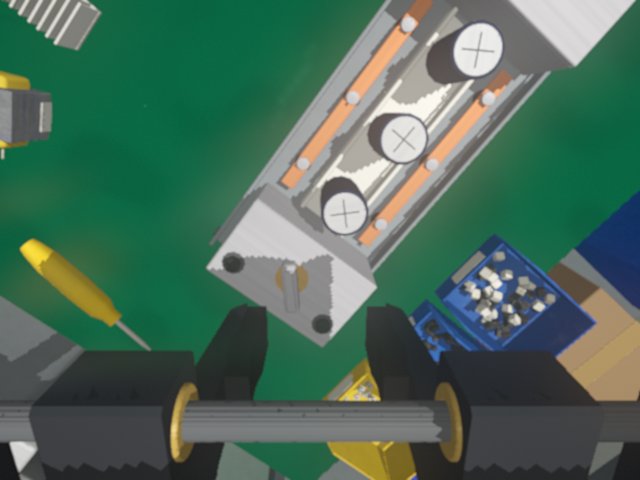

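The wrist view shows all three cans upright, with tops at (478,48), (404,138) and (345,212). The cross-bar at (290,285) is at a world angle of about 44°.

```bash
python3 -m jog '-0.025 -0.001 0 0 0 3.6 0.028;-0.025 -0.001 -0.03 0 0 3.6 0.028;-0.025 -0.001 -0.06 0 0 3.6 0.028;-0.025 -0.001 -0.08 0 0 3.6 0.028;-0.025 -0.001 -0.0915 0 0 3.6 0.028;-0.025 -0.001 -0.0915 0 0 3.6 0.028;-0.025 -0.001 -0.0915 0 0 3.6 0.003;-0.025 -0.001 -0.0915 0 0 3.6 0.003' 15;  python3 -m jog '0 0 0 0 0 0 0.003;0 0 0 0 0 0 0.003;0 0 0 0 0 -8 0.003;0 0 0 0 0 -17 0.003;0 0 0 0 0 -25 0.003;0 0 0 0 0 -34 0.003;0 0 0 0 0 -41.3 0.003;0 0 0 0 0 -41.3 0.003'; python3 -m jog '0 0 0 0 0 0 0.003;0 0 0 0 0 0 0.003'
```

```text
time_s: 7.92
tcp_pos: [0.4744, -0.2193, 0.0695]
ee_rot: [[0.719, 0.695, 0.001], [0.695, -0.719, -0.001], [0.0, 0.001, -1.0]]
force: [-9.3, 10.3, 9.2]
finger_gap: 0.0102
gripper_force: 7.5
time_s: 8.93
tcp_pos: [0.474, -0.2189, 0.0694]
ee_rot: [[0.999, 0.046, -0.0], [0.046, -0.999, -0.0], [-0.0, 0.0, -1.0]]
force: [-3.4, 2.3, 5.3]
finger_gap: 0.0089
gripper_force: 15.0
time_s: 9.18
tcp_pos: [0.474, -0.2189, 0.0694]
ee_rot: [[0.999, 0.047, -0.0], [0.047, -0.999, -0.0], [-0.0, 0.0, -1.0]]
force: [-3.2, 3.1, 5.0]
finger_gap: 0.0088
gripper_force: 15.0
```

```bash
python3 -m jog '0 0 0 0 0 0 0.028;0 0 0 0 0 0 0.03;0 0 0.03 0 0 0 0.04;0 0 0.08 0 0 0 0.04;-0.02 0 0.13 0 0 0 0.04;-0.02 0 0.13 0 0 0 0.04;-0.02 0 0.13 0 0 0 0.04'
cat > meas.py <<'E'
from h import *
def bridges(W):
    z=W[...,2];c=[]
    for x,y in((.4747,-.2188),(.6981,-.2088)):
        m=(abs(z-.065)<.005)&(abs(W[...,0]-x)<.045)&(abs(W[...,1]-y)<.065)
        r=cv2.minAreaRect(W[m][:,:2].astype(np.float32)); c.append(r[0]); print('bridge',m.sum(),r)
    return c
def stud(W):
    z=W[...,2];d=np.hypot(W[...,0]-.4747,W[...,1]+.2188)
    m=(z>.075)&(z<.095)&(d<.025); print('stud',m.sum(),cv2.minAreaRect(W[m][:,:2].astype(np.float32)),np.nanmedian(z[m]))
E
python3 - <<'E'
from meas import *
o=observe();print(o["tcp_pos"])
W=cloud(snap("wrist"));stud(W);bridges(W)
s=snap("top");W=cloud(s);stud(W);cv2.imwrite("pics/t2.png",s["image"])
E
```

```text
time_s: 10.05
tcp_pos: [0.454, -0.2191, 0.1983]
ee_rot: [[0.999, 0.047, 0.0], [0.047, -0.999, -0.001], [0.0, 0.001, -1.0]]
force: [0.9, -0.6, -0.8]
finger_gap: 0.0399
gripper_force: 0.0
[ 0.45403432 -0.2191267   0.19830072]
stud 652 ((0.47409942746162415, -0.2193315029144287), (0.03148884326219559, 0.008732867427170277), 2.4819955825805664) 0.08390889116476467
bridge 10469 ((0.4822751581668854, -0.2189311683177948), (0.0750197172164917, 0.09644196182489395), 1.799317717552185)
bridge 0 ((0.0, 0.0), (0.0, 0.0), 0.0)
stud 0 ((0.0, 0.0), (0.0, 0.0), 0.0) nan
  return np.nanmean(a, axis, out=out, keepdims=keepdims)
```

```bash
python3 -m jog '0.05 0.001 0.01 0 0 0 0.06;0.1 0.003 0.03 0 0 0 0.06;0.12 0.004 0.05 0 0 0 0.06;0.12 0.004 0.05 0 0 0 0.06;0.12 0.004 0.05 0 0 0 0.06'
python3 - <<'E'
from meas import *
print(observe()["tcp_pos"])
s=snap("wrist");W=cloud(s);bridges(W);stud(W)
z=W[...,2];m=(z>.073)&(np.hypot(W[...,0]-.698,W[...,1]+.209)<.015)
p=W[m];print('pin',m.sum(),p.mean(0),cv2.minEnclosingCircle(p[:,:2].astype(np.float32)),p[p[:,2]>.078].mean(0))
for nm,x in(('c2',-58),('ct',0),('c3',58)):
    c=np.array([.5858,-.214])+x/1e3*np.array([.999,.0447]);m=(abs(z-.062)<.006)&(np.hypot(W[...,0]-c[0],W[...,1]-c[1])<.022);print(nm,m.sum(),W[m].mean(0),np.ptp(W[m],axis=0))
E
```

```text
time_s: 10.78
tcp_pos: [0.5728, -0.2147, 0.2463]
ee_rot: [[0.999, 0.047, -0.003], [0.047, -0.999, 0.001], [-0.003, -0.001, -1.0]]
force: [-0.4, -0.1, -0.4]
finger_gap: 0.06
gripper_force: 0.0
[ 0.57276669 -0.21468773  0.2463175 ]
bridge 5776 ((0.48233920335769653, -0.2188870906829834), (0.07519601285457611, 0.09624653309583664), 2.209503173828125)
bridge 11372 ((0.6895549893379211, -0.21009822189807892), (0.07379100471735, 0.09624838083982468), 2.7306268215179443)
stud 380 ((0.47426342964172363, -0.21898499131202698), (0.0315546914935112, 0.008825985714793205), 2.737071990966797) 0.08433942683686382
pin 110 [ 0.69684652 -0.2096583   0.07808466] ((0.6967670321464539, -0.20951193571090698), 0.003978773020207882) [ 0.69707095 -0.20955885  0.07989064]
c2 882 [ 0.52886505 -0.21734062  0.06174338] [0.02972088 0.02908257 0.00795157]
ct 993 [ 0.58367024 -0.21409324  0.06186766] [0.0294015  0.02859382 0.00783658]
c3 1157 [ 0.64326904 -0.21210903  0.06192549] [0.02928899 0.02912834 0.00814094]
```

```bash
python3 -m jog '0 0.06 0 0 0 0 0.06;-0.002 0.12 0 0 0 0 0.06;-0.004 0.18 0 0 0 0 0.06;-0.006 0.24 0 0 0 0 0.06;-0.008 0.3 0 0 0 0 0.06;-0.01 0.36 0 0 0 0 0.06;-0.014 0.42 0 0 0 0 0.06;-0.014 0.434 0 0 0 -1.4 0.06'; python3 -m jog '0 0 0 0 0 0 0.06;0 0 0 0 0 0 0.06'
python3 - <<'E'
from h import *
o=observe();print(o["tcp_pos"],np.degrees(np.arctan2(o["ee_rot"][1,1],o["ee_rot"][0,1])))
s=snap("wrist");W=cloud(s);im=s["image"].astype(int);cv2.imwrite("pics/w3.png",s["image"])
z=W[...,2];x,y=W[...,0],W[...,1]
m=(z>.028)&(z<.04)&(abs(y-.22)<.02)&(abs(x-.56)<.06);print('handle',m.sum(),cv2.minAreaRect(W[m][:,:2].astype(np.float32)),np.percentile(z[m],[50,95]))
m=(im.min(2)>130)&(z<.012)&(abs(y-.22)<.07)&(abs(x-.56)<.16);print('cover',cv2.minAreaRect(W[m][:,:2].astype(np.float32)))
g=(im[...,1]>im[...,2]+20)&(im[...,1]>im[...,0]+10)
for nm,c,r in(('hole',(.672,.223),.012),('slot',(.447,.2184),.028)):
    m=g&(np.hypot(x-c[0],y-c[1])<r)&(abs(y-c[1])<.015);print(nm,m.sum(),cv2.minAreaRect(W[m][:,:2].astype(np.float32)))
E
```

```text
time_s: 11.82
tcp_pos: [0.5581, 0.2216, 0.2474]
ee_rot: [[1.0, 0.026, -0.002], [0.026, -1.0, -0.0], [-0.002, 0.0, -1.0]]
force: [0.5, -0.1, -0.5]
finger_gap: 0.0599
gripper_force: 0.0
time_s: 12.08
tcp_pos: [0.5597, 0.2176, 0.248]
ee_rot: [[1.0, 0.022, -0.001], [0.022, -1.0, -0.001], [-0.001, 0.001, -1.0]]
force: [-0.2, -0.9, 0.8]
finger_gap: 0.0601
gripper_force: 0.0
[0.55973449 0.21758238 0.2480319 ] -88.73394552390432
handle 1048 ((0.5598116517066956, 0.2192615419626236), (0.09281475096940994, 0.009486658498644829), 1.2850778102874756) [0.03256413 0.03439735]
cover ((0.5581561326980591, 0.2193201780319214), (0.28220492601394653, 0.09870371967554092), 1.1577646732330322)
hole 91 ((0.6716374754905701, 0.22181984782218933), (0.00829879567027092, 0.00806456059217453), 1.2763720750808716)
slot 413 ((0.4459444582462311, 0.2175595760345459), (0.03818004950881004, 0.013934340327978134), 1.3613852262496948)
```

View pics/w3.png

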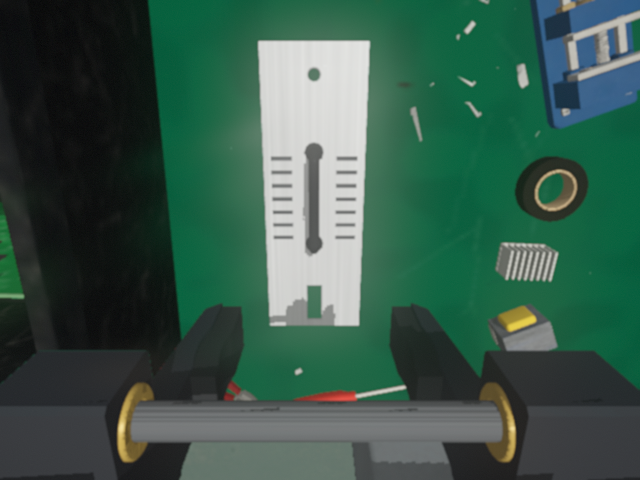

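The wrist view shows the cover straight ahead, with the handle between (314,152) and (314,243), the hole at (314,74) and the slot at (314,300). The heat sink and tape roll are clear to the right.

```bash
python3 -m jog '0 0 -0.05 0 0 0 0.05;0 0 -0.1 0 0 0 0.05;0 0 -0.16 0 0 0 0.05;0 0 -0.2 0 0 0 0.05;0 0 -0.22 0 0 0 0.05;0 0 -0.2305 0 0 0 0.05;0 0 -0.2405 0 0 0 0.05;0 0 -0.2405 0 0 0 0.05';python3 -m jog '0 0 0 0 0 0 0.05;0 0 0 0 0 0 0.05'
```

```text
time_s: 13.12
tcp_pos: [0.5605, 0.2188, 0.0085]
ee_rot: [[1.0, 0.023, 0.001], [0.023, -1.0, -0.0], [0.001, 0.0, -1.0]]
force: [0.0, -0.4, -0.0]
finger_gap: 0.0502
gripper_force: 0.0
time_s: 13.38
tcp_pos: [0.5607, 0.219, 0.009]
ee_rot: [[1.0, 0.023, 0.001], [0.023, -1.0, -0.0], [0.001, 0.0, -1.0]]
force: [0.1, 0.0, -0.1]
finger_gap: 0.0501
gripper_force: 0.0
```

```bash
python3 -m jog '-0.001 0.0004 -0.0015 0 0 0 0.04;-0.001 0.0004 -0.0015 0 0 0 0.02;-0.001 0.0004 -0.0015 0 0 0 0.004;-0.001 0.0004 -0.0015 0 0 0 0.004;-0.001 0.0004 -0.0015 0 0 0 0.004;-0.001 0.0004 -0.0015 0 0 0 0.004;-0.001 0.0004 -0.0015 0 0 0 0.004;-0.001 0.0004 -0.0015 0 0 0 0.004' 40;python3 -m jog '0 0 0.02 0 0 0 0.004;0 0 0.05 0 0 0 0.004;0 0 0.09 0 0 0 0.004;0 0 0.14 0 0 0 0.004;0 0 0.18 0 0 0 0.004;0 0 0.18 0 0 0 0.004;0 0 0.18 0 0 0 0.004;0 0 0.18 0 0 0 0.004'
python3 - <<'E'
from h import *
o=observe();print(o["tcp_pos"],np.degrees(np.arctan2(o["ee_rot"][1,1],o["ee_rot"][0,1])))
s=snap("wrist");W=cloud(s);np.savez("w4.npz",W=W,im=s["image"]);cv2.imwrite("pics/w4.png",s["image"])
P=W-o["tcp_pos"];im=s["image"].astype(int)
m=(im.min(2)>130)&(abs(P[...,2])<.03)&(abs(P[...,1])<.06)&(P[...,0]<.15)
q=P[m];print(cv2.minAreaRect(q[:,:2].astype(np.float32)),q.min(0),q.max(0));A=np.c_[q[:,:2],np.ones(len(q))];print('plane',np.linalg.lstsq(A,q[:,2],rcond=None)[0])
E
```

```text
time_s: 14.38
tcp_pos: [0.5592, 0.2193, 0.0066]
ee_rot: [[1.0, 0.023, 0.0], [0.023, -1.0, -0.0], [0.0, 0.0, -1.0]]
force: [-0.4, 0.5, 0.1]
finger_gap: 0.0068
gripper_force: 39.5
time_s: 15.38
tcp_pos: [0.5576, 0.2189, 0.1842]
ee_rot: [[1.0, 0.023, -0.004], [0.023, -1.0, -0.001], [-0.004, 0.001, -1.0]]
force: [0.5, -0.7, -3.6]
finger_gap: 0.0072
gripper_force: 39.7
[0.55763466 0.21888034 0.18424436] -88.70076737151717
((0.015735231339931488, 0.00039757415652275085), (0.20212742686271667, 0.09681318700313568), 1.351548433303833) [-0.08498658 -0.04822543 -0.00568631] [0.11776148 0.05092817 0.02928662]
plane [-0.00831341  0.01375916 -0.00192427]
```

View pics/w4.png

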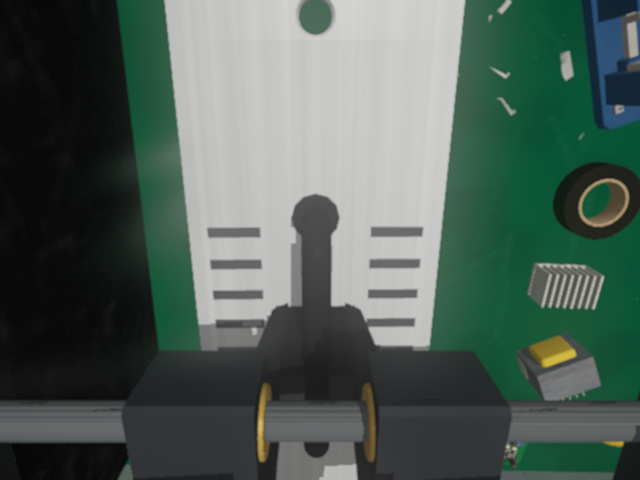

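The wrist view shows the cover hanging level from the gripped bar, with the hole at (315,14).

```bash
cat > hole.py <<'E'
from h import *
def hole(zc):  # hole centre in world at top face height zc (relative TCP)
    s=snap("wrist");o=s["o"];im=s["image"]
    w=(im.min(2)>130).astype(np.uint8)
    sub=w[0:60,270:360];n,l,st,c=cv2.connectedComponentsWithStats(1-sub)
    k=1+np.argmax(st[1:,4]);u,v=c[k]+[270,0];print('px',u,v,st[k])
    H=np.array(s["hand_eye"]);d=np.array([(u-s["cx"])/s["fx"],(v-s["cy"])/s["fy"],1])
    R=np.array(o["ee_rot"]);d=R@H[:3,:3]@d;p=R@H[:3,3]
    t=(zc-p[2])/d[2];q=p+t*d;print('hole rel tcp',q,'tcp',o["tcp_pos"],'world',q+o["tcp_pos"]);return s
E
python3 - <<'E'
from hole import *
s=hole(-.003)
W=np.load("w4.npz")["W"]
P=W-observe()["tcp_pos"];print([np.round(P[v,u],4).tolist() for v,u in((15,250),(15,380),(120,250),(120,380),(200,230),(200,390),(3,315))])
E
```

```text
px 315.1122661122661 15.858627858627859 [ 29   0  33  35 962]
hole rel tcp [ 0.11192527  0.00267132 -0.003     ] tcp [0.5578115  0.21893762 0.18436931] world [0.66973678 0.22160894 0.18136931]
[[0.1111, 0.0235, -0.0026], [0.1122, -0.0185, -0.0034], [0.0787, 0.0248, -0.0043], [0.0797, -0.0208, -0.0032], [0.0502, 0.0329, -0.0028], [0.0513, -0.0267, -0.0038], [0.1531, 0.0036, -0.1843]]
```

```bash
python3 -m jog '0.002 -0.03 0 0 0 0 0.004;0.005 -0.085 0 0 0 0 0.004;0.009 -0.145 0 0 0 0 0.004;0.013 -0.205 0 0 0 0 0.004;0.017 -0.265 0 0 0 0 0.004;0.021 -0.325 0 0 0 0 0.004;0.025 -0.38 0 0 0 1.2 0.004;0.028 -0.415 0 0 0 1.2 0.004';python3 -m jog '0 -0.015 0 0 0 0 0.004;0 -0.018 0 0 0 0 0.004;0 -0.018 0 0 0 0 0.004;0 -0.018 0 0 0 0 0.004;0 -0.018 0 0 0 0 0.004'
python3 - <<'E'
from hole import *
o=observe();print(o["tcp_pos"],np.degrees(np.arctan2(o["ee_rot"][1,1],o["ee_rot"][0,1])))
s=hole(-.003);P=cloud(s)-o["tcp_pos"]
q=P[(s["image"].min(2)>130)&(abs(P[...,2])<.015)&(abs(P[...,1])<.06)&(P[...,0]<.125)&(P[...,0]>.03)]
print(np.linalg.lstsq(np.c_[q[:,:2],np.ones(len(q))],q[:,2],rcond=None)[0])
q=q[(q[:,0]>.05)];print([ (round(a,3),round((np.percentile(q[abs(q[:,0]-a)<.004][:,1],99.5)+np.percentile(q[abs(q[:,0]-a)<.004][:,1],.5))/2,4)) for a in (.06,.08,.1,.115)])
E
```

```text
time_s: 16.48
tcp_pos: [0.5865, -0.1985, 0.1855]
ee_rot: [[0.999, 0.042, -0.001], [0.042, -0.999, -0.0], [-0.001, 0.0, -1.0]]
force: [-0.6, 0.5, -3.8]
finger_gap: 0.0074
gripper_force: 39.7
time_s: 17.1
tcp_pos: [0.5873, -0.2127, 0.1868]
ee_rot: [[0.999, 0.045, 0.0], [0.045, -0.999, -0.0], [0.0, 0.0, -1.0]]
force: [0.2, -0.1, -3.1]
finger_gap: 0.0071
gripper_force: 39.7
[ 0.58728801 -0.21271744  0.18677531] -87.41716160168629
px 316.31120331950206 3.987551867219917 [ 31   0  31   9 241]
hole rel tcp [ 0.11533116  0.0049499  -0.003     ] tcp [ 0.58728801 -0.21271744  0.18677531] world [ 0.70261917 -0.20776754  0.18377531]
[-0.0028109   0.00773357 -0.00201804]
[(0.06, np.float64(0.0027)), (0.08, np.float64(0.0035)), (0.1, np.float64(0.0044)), (0.115, np.float64(0.0049))]
```

```bash
python3 -m jog '-0.0016 -0.0016 -0.03 0 0 0.1 0.004;-0.0016 -0.0016 -0.06 0 0 0.1 0.004;-0.0016 -0.0016 -0.082 0 0 0.1 0.004;-0.0016 -0.0016 -0.084 0 0 0.1 0.004;-0.0016 -0.0016 -0.084 0 0 0.1 0.004;-0.0016 -0.0016 -0.084 0 0 0.1 0.004'
python3 - <<'E'
from h import *
o=observe();print(o["tcp_pos"],np.degrees(np.arctan2(o["ee_rot"][1,1],o["ee_rot"][0,1])))
a=snap("wrist")["image"][0:90,230:410];b=snap("side")["image"][240:410,230:470]
cv2.imwrite("pics/c5.png",np.vstack([cv2.resize(a,(480,240)),cv2.resize(b,(480,340),interpolation=cv2.INTER_CUBIC)]))
E
```

```text
time_s: 17.9
tcp_pos: [0.5865, -0.2158, 0.1042]
ee_rot: [[0.999, 0.046, 0.002], [0.046, -0.999, -0.002], [0.002, 0.002, -1.0]]
force: [-0.4, -0.5, -2.2]
finger_gap: 0.0072
gripper_force: 39.7
[ 0.586456   -0.21581464  0.10418128] -87.38954878503435
```

View pics/c5.png

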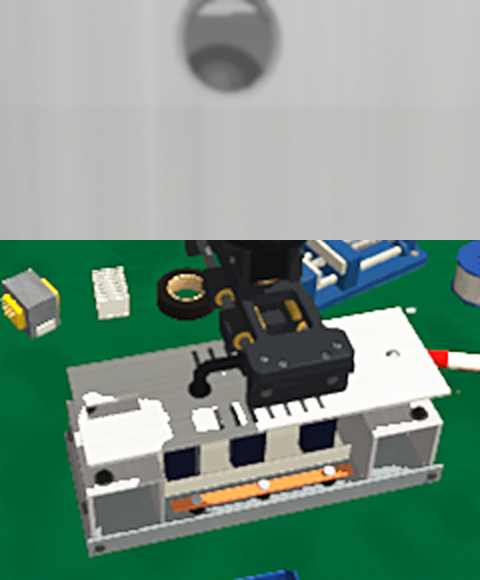

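The top half shows the pin top through the hole, at about wrist pixel (315,28), near the hole's centre line at column 315. The side view shows the cover level just above the bridges. I'll check the alignment numerically.

```bash
python3 -m jog '0 0 0 0 0 0 0.004;0 0 0 0 0 0 0.004;0 0 0 0 0 0 0.004'
cat > pix.py <<'E'
from h import *
s=snap("wrist");o=s["o"];print(o["tcp_pos"],o["force"])
H=np.array(s["hand_eye"]);R=np.array(o["ee_rot"]);Wc=R@H[:3,3]+o["tcp_pos"];Rc=R@H[:3,:3]
def proj(X):
    c=Rc.T@(np.array(X)-Wc);return np.array([c[0]/c[2]*s["fx"]+s["cx"],c[1]/c[2]*s["fy"]+s["cy"]])
def back(u,v,z):
    d=Rc@[(u-s["cx"])/s["fx"],(v-s["cy"])/s["fy"],1];return Wc+(z-Wc[2])/d[2]*d
zt=o["tcp_pos"][2]-.003
h=o["tcp_pos"]+R@[.1119,0,0];h[2]=zt
print("expected hole px",proj(h),"pin top px for hole-aligned",proj([h[0],h[1],.081]),"pin measured px",proj([.6975,-.2094,.081]))
g=s["image"].min(2)[0:60,270:360].astype(np.uint8);b=cv2.GaussianBlur(g,(3,3),0);w=(b<150).astype(np.uint8)
n,l,st,c=cv2.connectedComponentsWithStats(w);print([(st[i].tolist(),np.round(c[i],1)) for i in range(1,n) if st[i,4]>30])
for r in range(0,44,2): print(' '.join('%3d'%x for x in g[r,22:68:2]))
E
python3 pix.py
```

```text
time_s: 18.38
tcp_pos: [0.5855, -0.2154, 0.1026]
ee_rot: [[0.999, 0.045, -0.0], [0.045, -0.999, -0.001], [-0.0, 0.001, -1.0]]
force: [-0.5, -0.4, -2.5]
finger_gap: 0.0071
gripper_force: 39.7
[ 0.58550581 -0.21538125  0.10264541] [-0.50766814 -0.43620027 -2.46825146]
expected hole px [315.547238    16.36901777] pin top px for hole-aligned [315.56111558  27.12785354] pin measured px [313.15434698  26.36930033]
[([28, 0, 36, 35, 1053], array([45.4, 15.8]))]
193 193 192 191 171 140 135 114 115 147 168 171 172 165 125 102 100 119 131 169 196 196 196
192 192 192 184 154 135 112 108 118 123 127 127 126 126 120 116 109 107 126 145 184 196 196
193 192 190 167 141 118 109 117 118 117 117 118 117 118 118 118 118 111 111 128 159 194 196
192 193 188 158 132 108 115 117 117 117 117 116 117 116 117 117 117 117 107 116 141 184 196
192 192 178 152 123 114 117 117 117 116 117 117 117 116 117 117 117 117 114 113 136 172 196
192 191 170 149 119 117 117 118 117 118 118 118 118 118 118 118 117 118 118 116 136 159 193
193 191 169 147 119 118 119 118 114 109 105 104 109 113 118 119 119 119 119 115 132 156 1
[... 682 characters left out ...]
 117 119 118 116 104  99  96  85  92 139 168 188 195 195
192 192 191 191 185 176 155 112 101 111 117 116 111  99  97  95  96 140 168 184 194 194 194
191 192 191 191 190 184 179 162 128 105 106 106  99  95 100 113 143 172 184 194 194 194 195
191 192 191 191 190 188 187 184 178 162 147 133 134 141 160 168 177 187 194 195 194 194 194
190 188 191 191 190 189 189 190 190 187 185 185 184 182 183 186 191 194 195 194 193 194 194
191 190 191 190 189 188 188 191 192 192 193 193 193 193 193 194 193 194 194 194 193 193 194
188 187 187 187 186 184 185 187 188 189 190 191 192 192 191 190 189 189 190 190 189 189 189
186 186 186 186 185 183 184 186 187 188 189 190 191 190 189 188 187 187 189 188 188 187 188
```

```bash
python3 -m jog '0.0002 0.001 0 0 0 0 0.004;0.0002 0.001 -0.004 0 0 0 0.004;0.0002 0.001 -0.008 0 0 0 0.004;0.0002 0.001 -0.012 0 0 0 0.004;0.0002 0.001 -0.012 0 0 0 0.004;0.0002 0.001 -0.012 0 0 0 0.004'; python3 pix.py | head -4; python3 -m jog '0 0 -0.003 0 0 0 0.004;0 0 -0.006 0 0 0 0.004;0 0 -0.01 0 0 0 0.004;0 0 -0.01 0 0 0 0.004'
```

```text
time_s: 19.18
tcp_pos: [0.5858, -0.2144, 0.0906]
ee_rot: [[0.999, 0.045, 0.0], [0.045, -0.999, -0.001], [-0.0, 0.001, -1.0]]
force: [0.3, 0.3, -3.5]
finger_gap: 0.0071
gripper_force: 39.7
[ 0.58576182 -0.21441968  0.09061359] [ 0.27237142  0.28525928 -3.45415548]
expected hole px [315.5472988   16.36972684] pin top px for hole-aligned [315.55273747  20.5006177 ] pin measured px [315.72003689  20.66287677]
[([28, 0, 36, 35, 993], array([45.4, 15.2]))]
193 192 192 191 171 140 131 104 101 108 113 114 114 112 110 101 105 125 131 164 195 196 196
time_s: 19.73
tcp_pos: [0.5854, -0.2142, 0.08]
ee_rot: [[0.999, 0.045, -0.001], [0.045, -0.999, 0.0], [-0.001, -0.0, -1.0]]
force: [-0.5, -0.1, -2.3]
finger_gap: 0.0076
gripper_force: 39.7
```

```bash
python3 -m jog '0 0 -0.003 0 0 0 0.004;0 0 -0.006 0 0 0 0.004;0 0 -0.008 0 0 0 0.004;0 0 -0.009 0 0 0 0.004;0 0 -0.009 0 0 0 0.004;0 0 -0.009 0 0 0 0.004'
```

```text
time_s: 20.48
tcp_pos: [0.586, -0.2146, 0.0722]
ee_rot: [[0.999, 0.045, 0.001], [0.045, -0.999, -0.001], [0.001, 0.001, -1.0]]
force: [-1.2, 0.9, 5.4]
finger_gap: 0.0074
gripper_force: 39.1
```

```bash
python3 -m jog '0 0 -0.001 0 0 0 0.004;0 0 -0.0015 0 0 0 0.004;0 0 -0.0015 0 0 0 0.004;0 0 -0.0015 0 0 0 0.004'
cat > fin.py <<'E'
from h import *
o=observe();print(o["tcp_pos"],o["force"],o["ft_torque"])
for n in("wrist","side"):
    s=snap(n);W=cloud(s);z=W[...,2];a=.0437
    x=(W[...,0]-.5857)*.999+(W[...,1]+.2143)*a;y=-(W[...,0]-.5857)*a+(W[...,1]+.2143)*.999
    for lo,hi in((-.137,-.135),(-.135,-.09),(-.085,-.05),(.05,.085),(.085,.1),(.12,.136)):
        m=(x>lo)&(x<hi)&(abs(y)<.046)&((abs(y)>.01))&(abs(z-.069)<.012)
        if m.sum()>40:print(n,lo,m.sum(),np.round(np.median(z[m]),4),[round(float(np.median(z[m&k])),4) for k in(y>.015,y<-.015) if (m&k).sum()>20])
b=s["image"][240:410,230:470];cv2.imwrite("pics/f1.png",cv2.resize(b,None,fx=3,fy=3))
E
python3 fin.py
```

```text
time_s: 20.98
tcp_pos: [0.5859, -0.2143, 0.071]
ee_rot: [[0.999, 0.046, 0.0], [0.046, -0.999, -0.001], [0.0, 0.001, -1.0]]
force: [-3.6, 2.1, 7.5]
finger_gap: 0.0072
gripper_force: 38.8
[ 0.58590222 -0.2143303   0.07098525] [-3.55609086  2.11401742  7.47822825] [0.34083257 0.6485982  0.00160353]
wrist -0.085 1329 0.0691 [0.0691, 0.069]
wrist 0.05 20006 0.069 [0.0691, 0.0689]
wrist 0.085 10126 0.069 [0.0691, 0.0689]
side -0.137 49 0.0717 [0.0716]
side -0.135 1001 0.0718 [0.072, 0.0717]
side -0.085 811 0.0717 [0.0718, 0.0717]
side 0.05 338 0.0716 [0.072, 0.0715]
side 0.085 314 0.0717 [0.0719, 0.0716]
side 0.12 326 0.0718 [0.072, 0.0717]
```

View pics/f1.png

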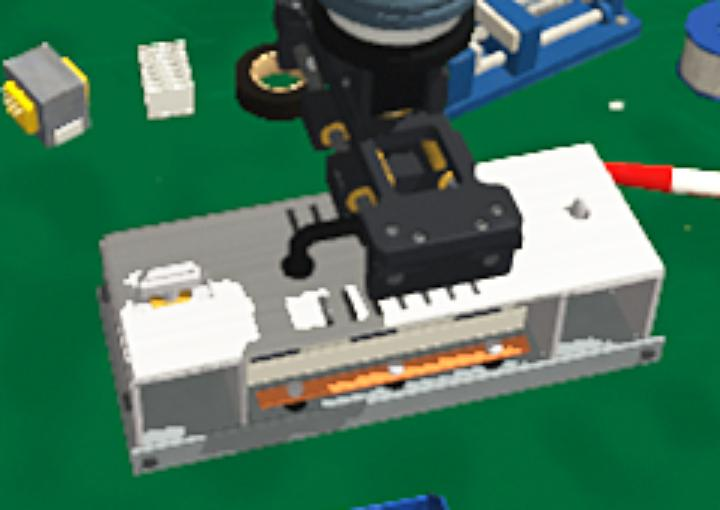

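The side view shows the cover flat on both bridges, with the pin through the hole at (578,208) and the stud bar through the slot at (165,280). I'll press a little more to be sure it's on the seats.

```bash
python3 -m jog '0 0 -0.001 0 0 0 0.004;0 0 -0.002 0 0 0 0.004;0 0 -0.002 0 0 0 0.004;0 0 -0.002 0 0 0 0.004;0 0 -0.002 0 0 0 0.004;0 0 -0.002 0 0 0 0.004'; python3 fin.py
```

```text
time_s: 21.82
tcp_pos: [0.586, -0.2143, 0.0708]
ee_rot: [[0.999, 0.046, 0.0], [0.046, -0.999, -0.001], [0.0, 0.001, -1.0]]
force: [-9.8, 4.7, 20.5]
finger_gap: 0.0072
gripper_force: 37.8
[ 0.58595484 -0.2142887   0.07078301] [-9.79130487  4.71420921 20.49718514] [ 0.78582787  1.54075764 -0.00683654]
wrist -0.085 1319 0.0689 [0.0689, 0.0689]
wrist 0.05 20052 0.0689 [0.0689, 0.0689]
wrist 0.085 10085 0.0689 [0.0689, 0.0689]
side -0.137 49 0.0716 [0.0711]
side -0.135 996 0.0717 [0.0717, 0.0716]
side -0.085 810 0.0717 [0.0718, 0.0716]
side 0.05 341 0.0717 [0.0719, 0.0716]
side 0.085 304 0.0717 [0.0718, 0.0716]
side 0.12 319 0.0718 [0.0718, 0.0718]
```

Force rose to 20 N without any further travel, so the cover is firmly seated. It is level, and the arm is at rest.

```bash
python3 -c "
from station import *
print(sign_off())"
```

```text
the job is handed in; nothing more can be done
None
```

The job is handed in (no pass/fail verdict came back): the toppled can is upright, the stud is in line with the chassis, and the gripper is holding the cover pressed flat on both bridges at about 20 N.

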